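# Fit up a pin in a flange for tack welding

### The job

Set up this weld joint for the welder: lay the steel flange plate flat on the two risers of the welding fixture, between the locating dowels, and let go of it. Then draw the bright steel pin with the red ring out of the wooden block and lower it down through the plate's hole, never touching the plate with it, until the red ring is level with the plate's top face; finish still holding the pin there, upright, still and with an even gap all round, ready to be tacked. Leave the other two pins standing in the block, and do not disturb the red magnet or the black pliers.

Things in the scene. Friction and masses are not known exactly. Their poses are not given: they have to be found in the camera images.
- flange: Loose flat bright steel plate, 60 mm (its x) by 110 mm (its y) by 10 mm thick, about 0.45 kg, lying flat on the bench; a 26 mm bore goes through its centre, bevelled 3 mm on the edge. Four dark bolt holes at the corners are marks only. Origin: centre of its underside; z up. The same either way round.
- bore (a point): Centre of the flange plate's bore at the level of the plate's top face (10 mm above the plate's origin). Its axes are the plate's.
- fixture: Dark steel welding fixture, fixed; origin under its centre, on the bench. Base 100 mm (x) by 190 mm (y), 10 mm thick; two risers 86 (x) by 26 (y) mm centred at y = -55 and +55 mm, tops 70 mm above the bench, the 84 mm between them open down to the base. On each riser three bright 10 mm dowels, 18 mm high with tapered tops: two at x = -37.5 and +37.5 mm, one at the outer end (x = 0, y = 62.5 mm).
- nest (a point): Centre of the fixture's nest at the level of the riser tops, 70 mm above the bench: the centre of the flange plate's underside belongs here, its long side along the fixture's y. The dowels leave 65 mm (x) by 115 mm (y), so 2.5 mm of play to each side. Axes as the fixture's.
- block: Light wooden block, fixed to the bench, 170 mm (its x) by 60 mm (its y) by 50 mm high, with three holes 17.5 mm wide and 35 mm deep in a row along its x at -50, 0 and +50 mm; one pin stands upright in each hole, in any order. Origin: centre of its underside.
- pin: The pin to be fitted: bright plain steel rod, 16 mm diameter, 150 mm long, about 0.23 kg, with a red painted ring 8 mm wide. Stands in a hole of the block with its top 165 mm above the bench. Origin: centre of its lower end; z points up along the rod.
- pin_ring (a point): Centre of the red ring on the pin's axis, 45 mm above its lower end.
- pin_top (a point): Centre of the pin's upper end, 150 mm above its lower end.
- stud: Bystander: dark threaded steel stud, 16 mm diameter, 105 mm long, standing in the block. Origin: centre of its lower end.
- drift: Bystander: plain brass rod, 16 mm diameter, 125 mm long, standing in the block. Origin: centre of its lower end.
- arrow_magnet: Bystander: flat red welding magnet, 75 by 100 by 16 mm, lying loose behind the fixture. Origin: centre of its underside.
- pliers_black: Bystander: black pliers, 55 by 185 by 14 mm, lying loose behind the fixture. Origin: centre of the underside.
Not all that is in view belongs to the job. Of the things that look like the flange, take the one that is nearest to the robot's base at the start. Leave any green look-alike of the pin alone.

How it is judged:
By the outcome, as a careful person would: the job done as asked, in the order asked, and still so for the second after the job is handed in, while the arm keeps its last pose, push and grip.
It also fails if it takes over 59 s, if anything falls off the work surface, if the arm or the gripper's body presses on something with over 40 N, if the wrist force passes 120 N, or if a joint passes its speed limit or range.

### The arm

A 6-joint arm with a two-finger parallel gripper is mounted at the origin on a cart in front of the work surface, level with it; the furniture and walls round the work are solid. World frame = base frame: x ahead of the robot, y to its left, z up, the work surface at z = 0. Lengths are in mm, angles in rad, forces in N, time in s.
With the tool pointing down it reaches from about 275 to 1000 mm from the base axis. Payload 8.4 kg.
Tool frame: the origin (TCP) lies at the very end of the fingers, on their centre line; the grasp point (between the pads) lies 19 mm behind it; z points along the fingers, y is the direction in which the jaws open and shut (so a half turn about z gives the same grasp; the last joint's range is limited). The gripper opens to 85 mm and grips with 20 to 120 N. Pads are 22 mm wide; open, the fingers measure 114 mm over their backs; the gripper's body (76 mm by 85 mm) begins 54 mm behind the grasp point. The pads swing forward as they close: fully open they stand 13 mm farther back than shut.
Start: joints at [1.314, 0.353, 1.633, -0, 1.155, -0.002], TCP at [157.531, 604.824, 231.281] pointing down, gripper open.
Joint ranges: [-2.63, 2.63], [-0.92, 2.1], [0.06, 2.66], [-1.3, 4.44], [0, 2.69], [-3.02, 3.02]. Speed limits (rad/s): [2.22, 2.22, 2.79, 3.14, 3.14, 3.14].

### API

Orientations are given as [roll, pitch, yaw] about the fixed x, y, z axes, in that order (R = Rz(yaw) Ry(pitch) Rx(roll)).
In Python, from rig import r, vision gives the robot as it stands.
- The arm moves only by the tool move_arm, never from a script. Its argument "series" is text: rows parted by semicolons, each of 7 numbers parted by spaces: the closure, from -1 (fully open) to 1 (shut), then the shift along the tool's x, y, z in units of 40 mm (1.0 is 40 mm), then the turn, a rotation vector about the tool's x, y, z in degrees. In form: grip tx ty tz ax ay az; .... A call has 1 to 20 rows; each row shifts and turns the pose as measured when the row begins, along the tool's axes as they then stand; what a row does not reach is not made up. A row lasts 1/8 s, in which the tool goes at most 62.5 mm and 10.7 degrees, less where a joint would pass 70% of its speed; a pose out of reach is approached as far as the arm can. A call is refused whole if a number of a shift passes 1 or a number of a turn 10.7, either way. A call with a gripper value outside its range is refused whole. The fingers move at their own pace and stop on an object; "grip_force" is the grip in N (left out, the last holds). Time passes only in rows, so rows that do not move let the fingers close. It gives the time, the measured TCP pose, the force and the opening at its end, in the units of the state.
- r.sense(): the state, without advancing time (a new reading comes with each control period).
- vision.grab_frame(name): name is "scene" or "side" or "wrist"; returns the picture (384x512x3 uint8, red, green, blue); there is no depth.
- vision.camera_params(name): a dict with "fx", "fy", "cx", "cy" (pixels), "k1" (the pictures are not rectified: a ray, as slopes to the right and down, at radius r is drawn at 1 + k1 r^2 times it, then the intrinsics apply), "position" and "rotation" of the camera in the world. Camera axes: x right, y up, looking along -z (the intrinsics and any distortion apply to the point x, -y, -z); pixel columns grow to the right and rows downward; lengths in mm; the calibration is good to about 2 mm. A picture is of the moment at which its call begins: read the wrist's pose just before it. camera_params takes no time and is no camera call; for the wrist camera it gives the pose at the moment of the call.
- r.sign_off(): hands the job in, once; it reports no verdict.
The state is a dict: "clock": time; "qpos": joint angles; "qvel": joint speeds; "joint_efforts": joint torques, N m; "eef_pos": TCP position; "tcp_rot": TCP orientation; "contact_force": force on the tool from outside, world axes, zero at the start; "wrist_torque": the same for the moment, N m; "opening": opening from 0.0 (shut) to 1.0 (fully open).
Only numpy, scipy, OpenCV 4.12 (cv2) and the standard library are available. Lean on these libraries where they do the work, as an engineer would, in place of code of your own. Each camera call takes 0.05 s, during which the arm holds its last target. There are 200 camera calls.

## Working session

There is one attempt and no reset: what is moved stays moved. The work goes in short steps, Python scripts to look and compute and a tool call to move; the robot and the scene stay as the last step left them, time stands still between calls to the robot, and variables do not carry over. Pictures are saved under pics/ and viewed, about 8 in all and at most 12, crops included, and the job is handed in when it is done.

Besides the shell and the picture viewer there is one more tool, called as name(argument=value, ...) on one line, values as JSON. move_arm: Moves the arm, as the interface text tells. Its arguments: {"type":"object","properties":{"series":{"type":"string"},"grip_force":{"type":"number"}},"required":["series"]}

```bash
mkdir -p pics; ls
cat > h.py <<'E'
from rig import r, vision
import numpy as np, cv2
def grab(n,f=None):
    c=vision.camera_params(n); im=vision.grab_frame(n)
    if f: cv2.imwrite('pics/'+f,im[:,:,::-1])
    return im,c
def ray(c,u,v):
    xd=np.array([(u-c['cx'])/c['fx'],(v-c['cy'])/c['fy']]); x=xd.copy()
    for _ in range(20): x=xd/(1+c['k1']*(x@x))
    return np.array(c['position']),np.array(c['rotation'])@np.array([x[0],-x[1],-1])
def onz(c,u,v,z):
    p,d=ray(c,u,v); return p+d*(z-p[2])/d[2]
def proj(c,P):
    q=np.array(c['rotation']).T@(np.array(P,float)-np.array(c['position']))
    x=np.array([q[0],-q[1]])/-q[2]; x=x*(1+c['k1']*(x@x))
    return np.array([c['cx']+c['fx']*x[0],c['cy']+c['fy']*x[1]])
def two(a,b):
    (p,d),(q,e)=ray(*a),ray(*b)
    A=np.stack([d,-e],1); s=np.linalg.lstsq(A,q-p,rcond=None)[0]
    P,Q=p+s[0]*d,q+s[1]*e; return (P+Q)/2,np.linalg.norm(P-Q)
E
python3 - <<'E'
from h import *
ims=[]
for n in ("scene","side","wrist"):
    im,c=grab(n,n+'0.png'); print(n,{k:np.round(v,3).tolist() for k,v in c.items()})
print(r.sense())
E
```

```text
pics
scene {'fx': 468.214, 'fy': 468.214, 'cx': 254.897, 'cy': 187.697, 'k1': -0.007, 'position': [-336.035, -517.602, 1177.595], 'rotation': [0.767, -0.002, -1.124]}
side {'fx': 403.726, 'fy': 403.726, 'cx': 260.221, 'cy': 186.209, 'k1': 0.019, 'position': [1428.8, 587.728, 789.482], 'rotation': [1.022, 0.024, 2.204]}
wrist {'fx': 300.264, 'fy': 300.264, 'cx': 252.638, 'cy': 195.987, 'k1': -0.049, 'position': [84.668, 622.861, 373.379], 'rotation': [-0.299, 0.002, 1.316]}
{'clock': 0.15, 'qpos': array([ 1.31359401e+00,  3.53530334e-01,  1.63394623e+00,  6.47229818e-06,
        1.15521817e+00, -2.37612594e-03]), 'qvel': array([-1.70316160e-03, -1.81779928e-03, -1.86806378e-03,  8.15101061e-04,
       -9.68097974e-05, -7.83770916e-04]), 'joint_efforts': array([-4.04432367e-04, -6.05632854e+01, -3.42340851e+01,  4.34086857e-06,
        6.05540816e-03,  2.99256453e-05]), 'eef_pos': array([157.43954414, 604.47026701, 230.71567127]), 'tcp_rot': array([-3.14049059e+00, -8.53716596e-06,  2.88676384e+00]), 'contact_force': array([-0.06860397, -0.33494789, -0.44929951]), 'wrist_torque': array([ 0.01097205, -0.01587772,  0.03532878]), 'opening': 0.9978877197777631}
```

View pics/scene0.png

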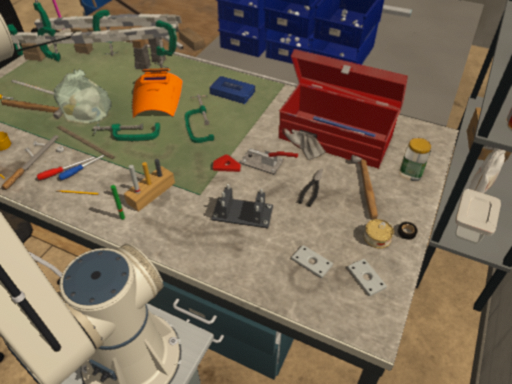

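View pics/side0.png

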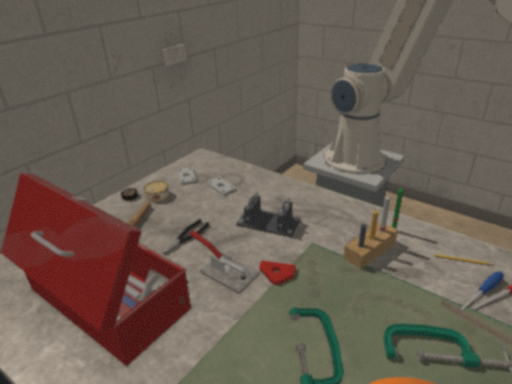

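The scene view shows two plates at about (312,261) and (366,277), the fixture at about (241,207), and the block at (148,190). The bright pin is at (133,175), the brass one at (145,168), the dark one at (157,166), and the green look-alike at (117,200). In the side view the block is at (370,245) and the fixture at (270,215).

```bash
sed -i 's/^import numpy.*/import numpy as np, cv2\nfrom scipy.spatial.transform import Rotation as Ro/; s/np.array(c\[.rotation.\])/Ro.from_euler("xyz",c["rotation"]).as_matrix()/' h.py
python3 - <<'E'
from h import *
s=cv2.imread('pics/scene0.png'); d=cv2.imread('pics/side0.png')
cs,cd=vision.camera_params('scene'),vision.camera_params('side')
for uv in [(312,261),(366,277)]:
    print('plate',onz(cs,*uv,10).round(), )
for n,a,b in [('pin',(132,168),(386,198)),('brass',(144,163),(376,212)),('stud',(157,161),(363,226))]:
    P,e=two((cs,*a),(cd,*b)); print(n,P.round(),e.round(1))
print('fix',onz(cs,241,212,10).round(),onz(cd,268,222,10).round())
crop=lambda im,x,y,w,h,k:cv2.resize(im[y:y+h,x:x+w],(w*k,h*k),interpolation=cv2.INTER_CUBIC)
a=crop(s,100,150,100,75,4);b=crop(s,200,170,100,75,4);c=crop(d,325,185,100,75,4);e=crop(d,225,185,100,75,4)
cv2.imwrite('pics/c1.png',np.vstack([np.hstack([a,b]),np.hstack([c,e])]))
E
```

```text
plate [ 478. -320.   10.]
plate [ 494. -483.   10.]
pin [460. 295. 158.] 4.9
brass [512. 289. 138.] 4.9
stud [559. 275. 114.] 4.9
fix [560. -39.  10.] [576. -30.  10.]
```

View pics/c1.png

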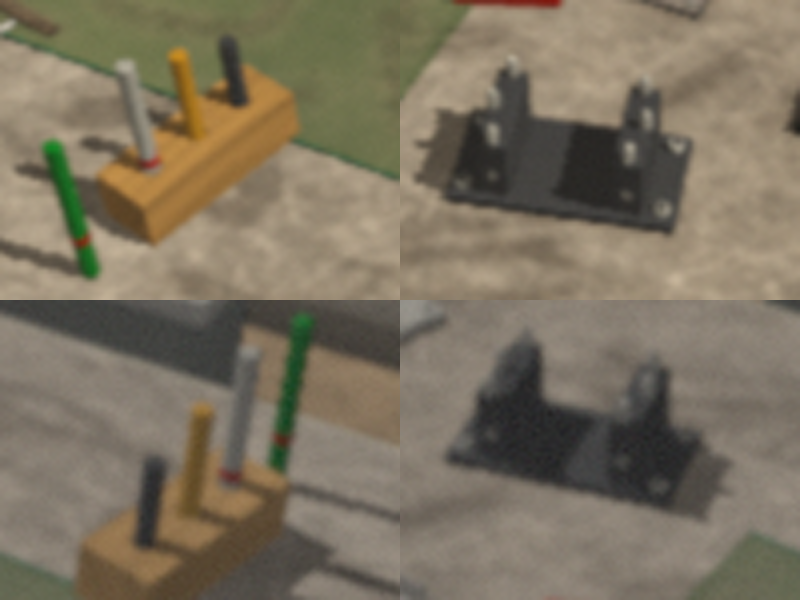

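```bash
cat >> h.py <<'E'
def rel(P,yaw=None):
    s=r.sense(); R=Ro.from_euler('xyz',s['tcp_rot']).as_matrix()
    d=R.T@(np.array(P,float)-s['eef_pos'])/40
    print('t',round(s['clock'],2),'tcp',s['eef_pos'].round(1),'rot',s['tcp_rot'].round(3),'F',s['contact_force'].round(1),'op',round(s['opening'],3),'q',s['qpos'].round(2))
    print('tool shift units',d.round(3),'mm',(d*40).round(1))
    if yaw is not None:
        w=Ro.from_matrix(R.T@Ro.from_euler('xyz',[np.pi,0,yaw]).as_matrix()).as_rotvec(degrees=True); print('turn deg',w.round(2))
E
python3 - <<'E'
from h import *
s=cv2.imread('pics/scene0.png'); cs=vision.camera_params('scene')
hsv=cv2.cvtColor(s,cv2.COLOR_BGR2HSV)
m=((hsv[...,1]<45)&(hsv[...,2]>150)).astype(np.uint8); m[:240]=0;m[:,:285]=0;m[300:]=0;m[:,400:]=0
m=cv2.morphologyEx(m,cv2.MORPH_CLOSE,np.ones((5,5)))
for k in cv2.findContours(m,0,2)[0]:
    if cv2.contourArea(k)<200: continue
    w=np.array([onz(cs,*p[0],10)[:2] for p in k],np.float32); rr=cv2.minAreaRect(w); b=cv2.boxPoints(rr)
    print(np.round(rr[0]),np.round(rr[1]),rr[2],b.round().tolist())
b=[onz(cs,*p,10)[:2].round() for p in [(212.5,220),(267.5,227.5),(272.5,205)]]; print('fixture base',b)
rel([440,-310,231])
E
```

```text
[ 500. -485.] [112.  59.] 53.03463363647461 [[442.0, -512.0], [489.0, -547.0], [557.0, -458.0], [510.0, -422.0]]
[ 482. -320.] [111.  59.] 76.21572875976562 [[441.0, -367.0], [498.0, -381.0], [524.0, -273.0], [467.0, -259.0]]
fixture base [array([489.,  28.]), array([ 538., -146.]), array([ 633., -120.])]
t 0.15 tcp [157.4 604.5 230.7] rot [-3.14  -0.     2.887] F [-0.1 -0.3 -0.4] op 0.998 q [ 1.31  0.35  1.63  0.    1.16 -0.  ]
tool shift units [-1.2599e+01 -2.0343e+01  1.5000e-02] mm [-5.040e+02 -8.137e+02  6.000e-01]
```

move_arm(series="-1 -0.65 -1 0 0 0 0;-1 -0.65 -1 0 0 0 0;-1 -0.65 -1 0 0 0 0;-1 -0.65 -1 0 0 0 0;-1 -0.65 -1 0 0 0 0;-1 -0.65 -1 0 0 0 0;-1 -0.65 -1 0 0 0 0;-1 -0.65 -1 0 0 0 0;-1 -0.65 -1 0 0 0 0;-1 -0.65 -1 0 0 0 0;-1 -0.65 -1 0 0 0 0;-1 -0.65 -1 0 0 0 0;-1 -0.65 -1 0 0 0 0;-1 -0.65 -1 0 0 0 10;-1 -0.65 -1 0 0 0 10;-1 -0.65 -1 0 0 0 10;-1 -0.6 -1 0 0 0 10;-1 0 0 0 0 0 10;-1 0 0 0 0 0 10;-1 0 0 0 0 0 10")

```text
clock: 2.65
eef_pos: [367.0, -195.5, 230.5]
tcp_rot: [3.137, 0.001, 1.626]
contact_force: [0.5, 0.3, -0.4]
opening: 1.003
```

```bash
python3 -c "
from h import *
rel([482,-320,150],1.33)"
```

```text
t 2.65 tcp [ 367.  -195.5  230.5] rot [3.137e+00 1.000e-03 1.626e+00] F [ 0.5  0.3 -0.4] op 1.003 q [-0.49  0.02  2.06  0.    1.06 -0.55]
tool shift units [-3.262  2.689  2.031] mm [-130.5  107.6   81.2]
turn deg [ 0.29  0.04 16.96]
```

move_arm(series="-1 -0.8 0.7 0.3 0 0 0;-1 -0.8 0.7 0.5 0 0 0;-1 -0.8 0.7 0.5 0 0 0;-1 -0.8 0.6 0.5 0.3 0 0;-1 0 0 0 0 0 9;-1 0 0 0 0 0 8;-1 0 0 0 0 0 0")

```text
clock: 3.52
eef_pos: [485.0, -321.7, 155.1]
tcp_rot: [-3.14, 0.001, 1.319]
contact_force: [-0.5, 0.3, 0.0]
opening: 0.997
```

```bash
python3 -c "
from h import *
im,c=grab('wrist','w1.png')
g=cv2.cvtColor(im,cv2.COLOR_RGB2HSV)
rel([482,-320,100],1.33)
print(c['position'],c['rotation'])
print('tcp-target px',proj(c,[482,-320,10]))"
```

```text
t 3.58 tcp [ 485.  -321.7  155.2] rot [-3.140e+00  1.000e-03  1.321e+00] F [-0.  -0.2 -0.1] op 0.997 q [-0.59  0.37  1.8  -0.    0.98 -0.34]
tool shift units [ 0.023 -0.081  1.381] mm [ 0.9 -3.2 55.2]
turn deg [-0.06  0.04 -0.54]
[ 503.9996247 -249.5024957  297.8341389] [-0.30020362  0.00184068 -0.25197929]
tcp-target px [249.40200508 181.15536143]
```

View pics/w1.png

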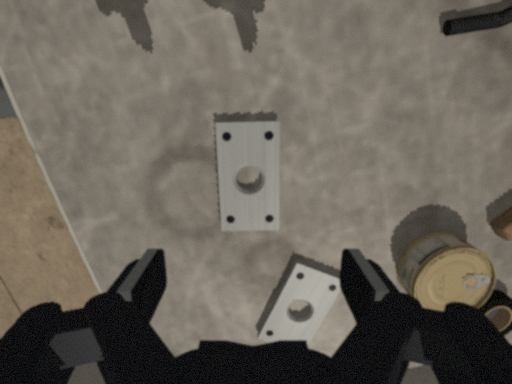

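The wrist view shows the target plate at about (248,176), with its bore at (250,180), close to the prediction. The decoy plate is at (300,310).

```bash
cat >> h.py <<'E'
def plate(im,c,z,roi,v0=150):
    g=cv2.cvtColor(im,cv2.COLOR_RGB2HSV); m=((g[...,1]<30)&(g[...,2]>v0)).astype(np.uint8)
    q=np.zeros_like(m);u0,a,u1,b=roi; q[a:b,u0:u1]=m[a:b,u0:u1]; q=cv2.morphologyEx(q,cv2.MORPH_OPEN,np.ones((3,3)))
    k=max(cv2.findContours(q,0,2)[0],key=cv2.contourArea); h=cv2.convexHull(k)
    rr=cv2.minAreaRect(np.array([onz(c,*p[0],z)[:2] for p in h],np.float32)); print('plate',np.round(rr[0],1),np.round(rr[1],1),round(rr[2],2)); return rr
E
python3 -c "
from h import *
im=cv2.imread('pics/w1.png')[:,:,::-1].copy();c=vision.camera_params('wrist')
print(im[150,232],im[150,200],im[220,250])
rr=plate(im,c,10,(180,100,310,245),150)
rel([*rr[0],60],1.33)"
```

```text
[138 136 128] [104  99  88] [148 146 137]
plate [ 496.6 -354.9] [42.3 12.4] 77.13
t 3.58 tcp [ 485.  -321.7  155.2] rot [-3.140e+00  1.000e-03  1.321e+00] F [-0.  -0.2 -0.1] op 0.997 q [-0.59  0.37  1.8  -0.    0.98 -0.34]
tool shift units [-0.73   0.49   2.381] mm [-29.2  19.6  95.2]
turn deg [-0.06  0.04 -0.54]
```

```bash
python3 -c "
from h import *
im=cv2.imread('pics/w1.png')[:,:,::-1].copy();c=vision.camera_params('wrist')
rr=plate(im,c,10,(180,100,310,245),120)
rel([*rr[0],0],np.radians(rr[2]))"
```

```text
plate [ 481.9 -317.7] [110.   60.8] 76.56
t 3.58 tcp [ 485.  -321.7  155.2] rot [-3.140e+00  1.000e-03  1.321e+00] F [-0.  -0.2 -0.1] op 0.997 q [-0.59  0.37  1.8  -0.    0.98 -0.34]
tool shift units [ 0.079 -0.096  3.881] mm [  3.2  -3.8 155.2]
turn deg [-0.06  0.04 -0.9 ]
```

move_arm(series="-1 0.08 -0.09 0.9 0 0 -0.9;-1 0 0 0.9 0 0 0;-1 0 0 0.9 0 0 0;-1 0 0 0.6 0 0 0;-1 0 0 0.3 0 0 0;-1 0 0 0 0 0 0")

```text
clock: 4.32
eef_pos: [483.6, -318.2, 9.8]
tcp_rot: [3.138, 0.002, 1.355]
contact_force: [-0.0, -1.1, 0.4]
opening: 0.996
```

```bash
python3 -c "
from h import *
rel([481.9,-317.7,1],np.radians(76.56))"
```

```text
t 4.33 tcp [ 483.6 -318.2    9.8] rot [3.138e+00 2.000e-03 1.355e+00] F [-0.  -1.1  0.4] op 0.996 q [-0.58  0.57  1.88 -0.    0.69 -0.37]
tool shift units [ 0.003 -0.046  0.219] mm [ 0.1 -1.8  8.8]
turn deg [0.2  0.14 1.1 ]
```

move_arm(series="-0.55 0 -0.045 0.1 0 0 1.1;-0.55 0 0 0.05 0 0 0;-0.55 0 0 0.05 0 0 0;-0.55 0 0 0 0 0 0", grip_force=50)

```text
clock: 4.82
eef_pos: [483.5, -318.9, 4.1]
tcp_rot: [3.134, 0.004, 1.336]
contact_force: [0.9, 0.3, -0.5]
opening: 0.775
```

move_arm(series="-0.55 0 0 0.05 0 0 0;-0.55 0 0 0.05 0 0 0")

```text
clock: 5.08
eef_pos: [483.7, -319.1, 0.3]
tcp_rot: [3.133, 0.004, 1.336]
contact_force: [0.3, 0.2, -0.4]
opening: 0.774
```

```bash
python3 -c "
from h import *
rel([481.9,-317.7,1],np.radians(76.56))
im,c=grab('wrist','w2.png')"
```

```text
t 5.08 tcp [ 4.837e+02 -3.191e+02  3.000e-01] rot [3.133 0.004 1.336] F [ 0.3  0.2 -0.4] op 0.774 q [-0.59  0.59  1.88 -0.    0.66 -0.35]
tool shift units [ 0.024 -0.053 -0.018] mm [ 1.  -2.1 -0.7]
turn deg [ 0.48  0.24 -0.  ]
```

View pics/w2.png

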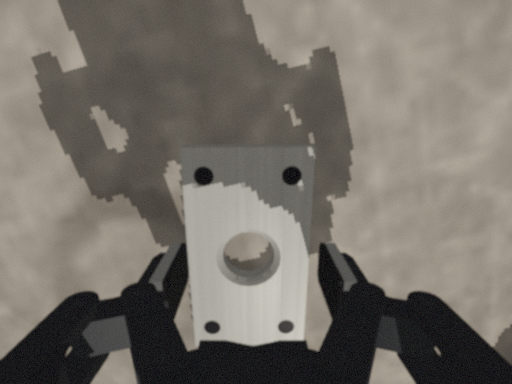

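The plate's bore is at (248,257) between the fingers at 187 and 319, so the jaws sit about 2 mm too far right. The calibration gives the same offset.

move_arm(series="-0.55 0.02 -0.055 0.04 0.4 0.2 0;-0.55 0 0 0.05 0 0 0;-0.55 0 0 0 0 0 0")

```text
clock: 5.5
eef_pos: [481.4, -317.6, -4.1]
tcp_rot: [3.141, 0.0, 1.336]
contact_force: [0.4, -0.5, -0.3]
opening: 0.776
```

move_arm(series="-0.55 0 0 0.04 0 0 0;-0.2 0 0 0 0 0 0;-0.2 0 0 0 0 0 0;-0.2 0 0 0 0 0 0", grip_force=60)

```text
clock: 6.0
eef_pos: [482.9, -318.5, -4.4]
tcp_rot: [3.138, 0.001, 1.336]
contact_force: [0.4, 0.1, -0.1]
opening: 0.685
```

move_arm(series="-0.2 0 0 -0.3 0 0 0;-0.2 0 0 -0.9 0 0 0;-0.2 0 0 -1 0 0 0;-0.2 0.6 0.2 -1 0 0 0;-0.2 0.6 0.2 -1 0 0 0;-0.2 0.7 0.2 -1 0 0 0;-0.2 0.7 0.2 -1 0 0 0;-0.2 0.7 0.2 -0.9 0 0 0;-0.2 0.7 0.2 -0.6 0 0 0;-0.2 0.7 0.2 -0.2 0 0 0;-0.2 0.2 0 0 0 0 -9;-0.2 0 0 0 0 0 -10;-0.2 0 0 0 0 0 -10;-0.2 0 0 0 0 0 0")

```text
clock: 7.75
eef_pos: [579.1, -131.6, 326.4]
tcp_rot: [-3.14, -0.004, 1.855]
contact_force: [0.2, 0.5, -3.1]
opening: 0.684
```

```bash
python3 -c "
from h import *
rel([561,-46,300],1.845)
im,c=grab('wrist','w3.png')"
```

```text
t 7.75 tcp [ 579.1 -131.6  326.4] rot [-3.14  -0.004  1.855] F [ 0.2  0.5 -3.1] op 0.684 q [-0.23  0.23  1.59  0.    1.33 -0.51]
tool shift units [2.178 0.168 0.669] mm [87.1  6.7 26.8]
turn deg [-0.1  -0.21  0.6 ]
```

View pics/w3.png

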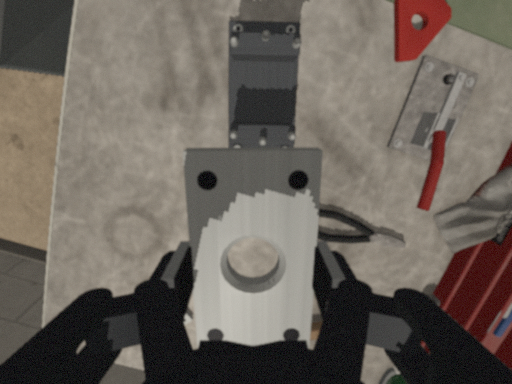

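The plate is held level with its bore at (253,258). The fixture lies ahead at about (264,85), with its dowels near v≈42 and v≈133. I'll zoom in on it.

```bash
python3 -c "
from h import *
im=cv2.imread('pics/w3.png')[0:160,210:320]
cv2.imwrite('pics/c3.png',cv2.resize(im,None,fx=3.7,fy=3.7,interpolation=cv2.INTER_CUBIC))
c=vision.camera_params('wrist')
R=Ro.from_euler('z',15.5,degrees=True).as_matrix()
for x,y in [(-37.5,55),(37.5,55),(0,62.5),(-37.5,-55),(37.5,-55),(0,-62.5)]: print((x,y),proj(c,R@[x,y,88]+[561,-46,0]).round(1), proj(c,R@[x,y,70]+[561,-46,0]).round(1))"
```

```text
(-37.5, 55) [227.2  44.1] [228.5  47. ]
(37.5, 55) [291.6  45. ] [289.8  47.8]
(0, 62.5) [259.5  37.5] [259.2  40.7]
(-37.5, -55) [228.1 139.1] [229.2 137.6]
(37.5, -55) [287.7 139.8] [286.2 138.3]
(0, -62.5) [257.8 145.4] [257.6 143.7]
```

View pics/c3.png

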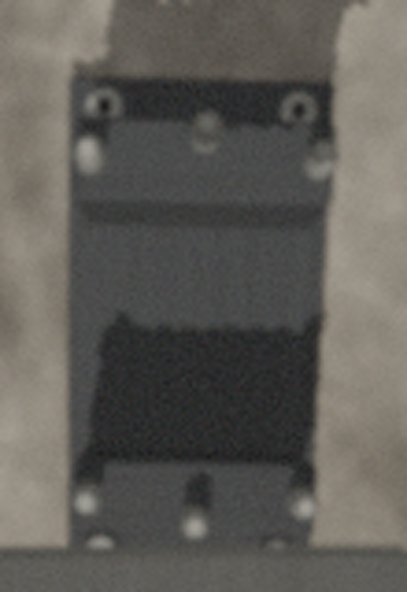

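```bash
python3 -c "
from h import *
c=vision.camera_params('wrist')
px=[(233.8,41.9),(296.5,43.2),(265.9,35.7),(233.5,135.4),(291.9,137),(262.7,141.9)]
M=np.array([(-37.5,55),(37.5,55),(0,62.5),(-37.5,-55),(37.5,-55),(0,-62.5)])
W=np.array([onz(c,*p,81)[:2] for p in px])
mc,wc=M.mean(0),W.mean(0)
a=(M-mc);b=(W-wc); th=np.arctan2((a[:,0]*b[:,1]-a[:,1]*b[:,0]).sum(),(a*b).sum())
R=np.array([[np.cos(th),-np.sin(th)],[np.sin(th),np.cos(th)]])
print('nest',wc,'deg',np.degrees(th),'scale',np.linalg.norm(b)/np.linalg.norm(a)); print((b-a@R.T).round(1).tolist())
# held plate: top face
im=cv2.imread('pics/w3.png')[:,:,::-1].copy()
s=r.sense(); print('bore in plate at', onz(c,253.5,258,s['eef_pos'][2]+14.4))
print('edges far', [onz(c,*p,s['eef_pos'][2]+14.4)[:2].round(1) for p in [(186,149),(322,149)]])
rel([*wc,110],th+np.pi/2)
"
```

```text
nest [566.4990218  -40.80940913] deg 15.039765212320399 scale 0.9983453850565853
[[0.1, -0.0], [-0.6, -0.1], [0.4, 0.0], [0.1, 0.2], [-0.1, -0.3], [0.1, 0.2]]
bore in plate at [ 578.22366457 -127.82723011  340.90081926]
edges far [array([535.9, -85.9]), array([591.9, -69.6])]
t 7.8 tcp [ 579.1 -131.6  326.5] rot [-3.14  -0.004  1.853] F [-0.9 -0.2 -3. ] op 0.685 q [-0.23  0.23  1.59  0.    1.33 -0.51]
tool shift units [2.249 0.337 5.42 ] mm [ 90.   13.5 216.8]
turn deg [-0.09 -0.2   1.14]
```

move_arm(series="-0.2 0.7 0.1 0.5 0 0 0.6;-0.2 0.8 0.12 1 0 0 0.5;-0.2 0.7 0.1 1 0 0 0;-0.2 0 0 1 0 0 0;-0.2 0 0 1 0 0 0;-0.2 0 0 0.5 0 0 0;-0.2 0 0 0 0 0 0")

```text
clock: 8.68
eef_pos: [567.2, -41.0, 123.0]
tcp_rot: [-3.142, -0.002, 1.801]
contact_force: [0.0, -0.2, -3.4]
opening: 0.678
```

```bash
python3 -c "
from h import *
rel([566.8,-41.8,65.6],1.8333)"
```

```text
t 8.68 tcp [567.2 -41.  123. ] rot [-3.142e+00 -2.000e-03  1.801e+00] F [ 0.  -0.2 -3.4] op 0.678 q [-0.08  0.39  1.85  0.    0.9  -0.31]
tool shift units [-0.021 -0.014  1.436] mm [-0.8 -0.5 57.4]
turn deg [ 0.   -0.13 -1.82]
```

move_arm(series="-0.2 -0.02 -0.015 0.3 0 0 -1.8;-0.2 0 0 0.4 0 0 0;-0.2 0 0 0 0 0 0")

```text
clock: 9.05
eef_pos: [568.1, -42.3, 95.5]
tcp_rot: [3.138, -0.001, 1.832]
contact_force: [-0.1, -0.8, -2.6]
opening: 0.677
```

```bash
python3 -c "
from h import *
rel([566.8,-41.8,65.6],1.8333)"
```

```text
t 9.05 tcp [568.1 -42.3  95.5] rot [ 3.138e+00 -1.000e-03  1.832e+00] F [-0.1 -0.8 -2.6] op 0.677 q [-0.08  0.43  1.86  0.    0.84 -0.34]
tool shift units [ 0.02  -0.032  0.747] mm [ 0.8 -1.3 29.9]
turn deg [ 0.18 -0.07 -0.09]
```

move_arm(series="-0.2 0.02 -0.03 0.3 0.2 0 0;-0.2 0 0 0.25 0 0 0;-0.2 0 0 0 0 0 0")

```text
clock: 9.43
eef_pos: [567.2, -41.8, 72.5]
tcp_rot: [3.141, -0.001, 1.831]
contact_force: [-0.2, -0.5, -3.0]
opening: 0.685
```

```bash
python3 -c "
from h import *
rel([566.8,-41.8,65.6],1.8333)"
```

```text
t 9.43 tcp [567.2 -41.8  72.5] rot [ 3.141e+00 -1.000e-03  1.831e+00] F [-0.2 -0.5 -3. ] op 0.685 q [-0.08  0.47  1.88  0.    0.8  -0.34]
tool shift units [ 0.003 -0.01   0.172] mm [ 0.1 -0.4  6.9]
turn deg [ 0.02 -0.05 -0.13]
```

move_arm(series="-0.2 0 0 0.1 0 0 0;-0.2 0 0 0.06 0 0 0;-0.2 0 0 0 0 0 0")

```text
clock: 9.8
eef_pos: [567.6, -41.8, 66.0]
tcp_rot: [3.141, -0.001, 1.831]
contact_force: [-0.7, 0.5, -3.1]
opening: 0.682
```

move_arm(series="-0.2 0 0 0.04 0 0 0;-0.2 0 0 0 0 0 0")

```text
clock: 10.05
eef_pos: [568.2, -41.9, 65.8]
tcp_rot: [3.14, -0.0, 1.831]
contact_force: [-0.7, -0.0, -3.2]
opening: 0.683
```

move_arm(series="-0.2 0 0 0.05 0 0 0;-0.2 0 0 0 0 0 0")

```text
clock: 10.3
eef_pos: [568.6, -41.9, 65.7]
tcp_rot: [3.139, -0.0, 1.831]
contact_force: [0.2, -0.5, -2.2]
opening: 0.683
```

move_arm(series="-0.2 0 -0.03 0.1 0 0 0;-0.2 0 0 0 0 0 0")

```text
clock: 10.55
eef_pos: [569.1, -41.8, 66.0]
tcp_rot: [3.135, 0.0, 1.831]
contact_force: [-0.8, 0.5, -4.1]
opening: 0.681
```

```bash
python3 -c "
from h import *
rel([566.8,-41.8,65.6],1.8333)
a,_=grab('side');b,_=grab('wrist')
k=cv2.resize(a[170:270,215:335],None,fx=3.3,fy=3.3,interpolation=cv2.INTER_CUBIC)
w=cv2.resize(b,(400,300)); k=cv2.resize(k,(400,333))
cv2.imwrite('pics/c4.png',np.hstack([k[:300],w])[:,:,::-1])
rel([566.8,-41.8,65.6],1.8333)"
```

```text
t 10.55 tcp [569.1 -41.8  66. ] rot [3.135 0.    1.831] F [-0.8  0.5 -4.1] op 0.681 q [-0.08  0.48  1.88  0.    0.78 -0.34]
tool shift units [ 0.014 -0.056  0.01 ] mm [ 0.6 -2.2  0.4]
turn deg [ 0.36  0.02 -0.15]
t 10.65 tcp [569.2 -41.8  65.5] rot [3.135 0.    1.831] F [-1.7  1.8  9.8] op 0.68 q [-0.08  0.48  1.88  0.    0.78 -0.34]
tool shift units [ 0.016 -0.058 -0.004] mm [ 0.6 -2.3 -0.2]
turn deg [ 0.36  0.02 -0.14]
```

View pics/c4.png

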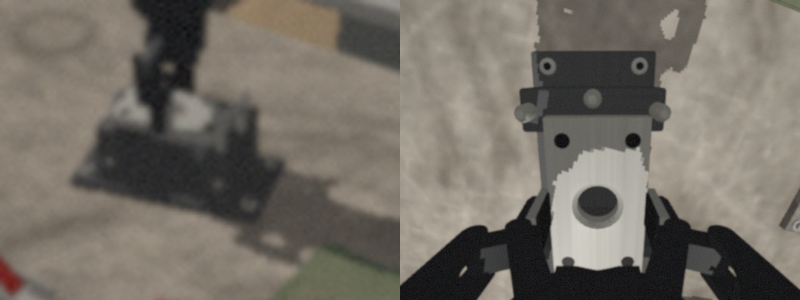

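The wrist crop shows the plate seated between the two x dowels and the far end dowel, and the force now reads about 10 N upward, so it's on the risers. Releasing.

move_arm(series="-0.5 0 0 0 0 0 0;-0.7 0 0 0 0 0 0;-1 0 0 0 0 0 0;-1 0 0 -0.3 0 0 0;-1 0 0 -0.8 0 0 0;-1 0 0 -1 0 0 0;-1 0 0 -1 0 0 0;-1 0 0 -1 0 0 0;-1 0 0 -0.6 0 0 0;-1 -0.8 0 0 0 0 0;-1 -0.8 0 0 0 0 0;-1 0 0 0 0 0 0")

```text
clock: 12.15
eef_pos: [585.5, -105.5, 266.5]
tcp_rot: [3.13, 0.003, 1.832]
contact_force: [-0.1, 1.5, 0.0]
opening: 1.002
```

```bash
python3 -c "
from h import *
rel([460,295,260],1.37)
im,c=grab('wrist','w5.png')
a,_=grab('scene','s5.png')
k=cv2.resize(im[60:360,130:390],None,fx=2,fy=2,interpolation=cv2.INTER_CUBIC)
cv2.imwrite('pics/c5.png',k[:,:,::-1])
"
```

```text
t 12.15 tcp [ 585.5 -105.5  266.5] rot [3.130e+00 3.000e-03 1.832e+00] F [-0.1  1.5  0. ] op 1.002 q [-0.18  0.27  1.67  0.    1.19 -0.44]
tool shift units [10.483 -0.448  0.123] mm [419.3 -17.9   4.9]
turn deg [ 0.68  0.03 26.47]
```

View pics/c5.png

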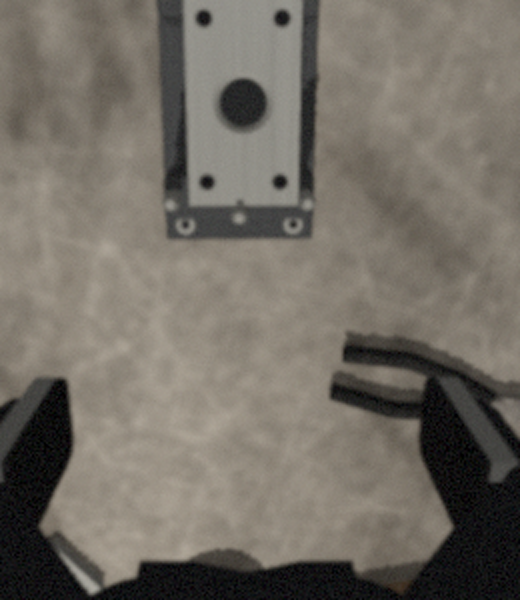

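The plate sits flat in the nest with the dowels around it, bore at crop (243,104), which is (251.5,112) in the full image. Now I'll measure the bore and the pin in numbers.

```bash
python3 -c "
from h import *
im=cv2.imread('pics/w5.png')[:,:,::-1].copy();c=vision.camera_params('wrist')
g=cv2.cvtColor(im,cv2.COLOR_RGB2GRAY)
for t in (60,90):
  m=((g<t)*255).astype(np.uint8)
  for k in cv2.findContours(m,0,2)[0]:
    (u,v),rad=cv2.minEnclosingCircle(k)
    if abs(u-251)<8 and abs(v-112)<8: e=cv2.fitEllipse(k); print(t,e,onz(c,*e[0],77).round(1),'dia mm',e[1][1]/300*(c['position'][2]-77))
plate(im,c,80,(150,30,340,175),120)
h=[onz(c,130+u/2,60+v/2,80)[:2] for u,v in [(204,18),(282,18),(207,182),(280,182)]]; print('hole mean',np.mean(h,0))
"
```

```text
60 ((251.1011199951172, 111.03858947753906), (21.246007919311523, 22.352367401123047), 4.724453449249268) [567.6 -39.4  77. ] dia mm 24.704047250419322
90 ((250.98764038085938, 111.61351776123047), (23.227256774902344, 24.70540428161621), 5.76852560043335) [567.6 -40.   77. ] dia mm 27.30464580154916
plate [567.6 -39.6] [ 59.7 108.9] 15.14
hole mean [568.18031318 -39.46951211]
```

move_arm(series="-1 1 -0.05 0 0.6 0 0;-1 1 -0.05 0 0 0 0;-1 1 -0.05 0 0 0 0;-1 1 -0.05 0 0 0 0;-1 1 -0.05 0 0 0 0;-1 1 -0.05 0 0 0 0;-1 1 -0.05 0 0 0 0;-1 1 -0.05 0 0 0 0;-1 1 -0.05 0 0 0 0;-1 1 0 0 0 0 0;-1 0.3 0 0 0 0 -10;-1 0 0 0 0 0 -10;-1 0 0 0 0 0 -10;-1 0 0 0 0 0 -10;-1 0 0 0 0 0 -10;-1 0 0 0 0 0 -10;-1 0 0 0 0 0 -3;-1 0 0 0 0 0 0")

```text
clock: 14.5
eef_pos: [438.4, 313.9, 266.7]
tcp_rot: [-3.141, -0.007, 2.984]
contact_force: [0.1, -0.4, -0.5]
opening: 0.999
```

```bash
python3 -c "
from h import *
rel([460,295,260],2.94)
im,c=grab('wrist','w6.png')
for P in [(460,295,165),(509,285,140),(558,275,120)]: print(proj(c,P).round())"
```

```text
t 14.5 tcp [438.4 313.9 266.7] rot [-3.141 -0.007  2.984] F [ 0.1 -0.4 -0.5] op 0.999 q [ 0.62  0.19  1.77  0.    1.19 -0.8 ]
tool shift units [-0.608 -0.383  0.163] mm [-24.3 -15.3   6.5]
turn deg [-0.07 -0.42  2.5 ]
[236. 223.]
[236. 260.]
[236. 291.]
```

View pics/w6.png

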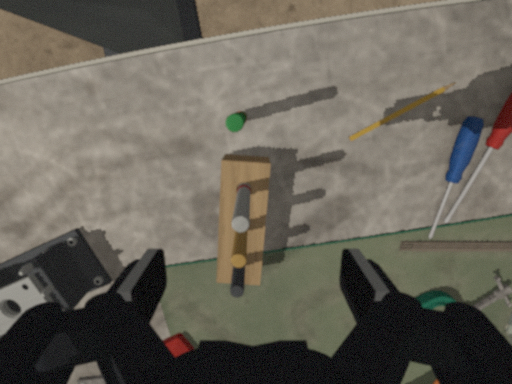

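The wrist view has the bright pin's top at about (241,224), brass at (238,261), stud at (237,290), and green at (235,122). The block spans roughly u 219–270 and v 156–285.

```bash
python3 -c "
from h import *
im=cv2.imread('pics/w6.png')[:,:,::-1].copy();c=vision.camera_params('wrist')
g=cv2.cvtColor(im,cv2.COLOR_RGB2GRAY).astype(int)
sub=g[205:240,225:258]; print('max',sub.max()); print(sub[::2,::2])
print('top',onz(c,241,224,165).round(1),'brass',onz(c,238,261,140).round(1),'stud',onz(c,237,290.,120).round(1),'green',onz(c,235,122,150).round(1))
# block top corners
for p in [(223,160),(270,160),(219,281),(261,284)]: print(onz(c,*p,50).round(1))
hs=cv2.cvtColor(im,cv2.COLOR_RGB2HSV); m=((hs[...,0]>8)&(hs[...,0]<25)&(hs[...,1]>90)).astype(np.uint8); m[:140]=0;m[300:]=0;m[:,:205]=0;m[:,290:]=0
k=max(cv2.findContours(m,0,2)[0],key=cv2.contourArea)
print(cv2.minAreaRect(np.array([onz(c,*p[0],50)[:2] for p in k],np.float32)))
"
```

```text
max 159
[[131 136 133 130 126 113  85  82  83  77  75  79  91 121 131 136 138]
 [134 132 134 128 128 106  85  79  81  78  80  76  91 122 129 136 135]
 [132 133 132 129 125  99  84  77  73  77  80  73  91 119 129 136 134]
 [134 134 131 131 121  96  80  83  80  74  79  70  97 121 128 132 135]
 [135 132 130 129 120  95  81  81  78  75  72  74  96 120 125 131 135]
 [134 134 130 129 111  93  90  93  95  83  77  71  92 124 126 130 136]
 [134 135 132 126 111 118 134 139 144 125  98  77  97 121 122 116 112]
 [133 137 131 127 133 147 147 148 148 142 134 100  80  80  83  84  77]
 [133 137 133 131 152 149 151 146 145 140 139 125  81  73  74  78  82]
 [134 135 131 143 158 155 149 147 144 140 140 131  88  74  76  75  79]
 [128 136 135 141 158 149 147 146 140 140 146 133  90  69  74  78  79]
 [132 136 131 136 148 150 147 141 145 142 143 122  80  73  71  75  80]
 [130 136 130 129 136 144 144 144 142 144 134 103  82  85 100 109 115]
 [130 134 132 128 126 121 125 135 130 118  95  97 116 117 126 129 131]
 [136 132 131 127 128 101  83  85  80  76  68  98 123 124 127 127 129]
 [134 133 132 129 127  97  78  69  71  68  71  98 120 125 126 123 129]
 [131 131 133 129 121  92  75  67  67  67  68 105 125 125 125 124 129]
 [134 134 133 131 121  86  74  65  67  64  68 106 122 124 125 123 132]]
top [461.4 299.1 165. ] brass [510.2 286.7 140. ] stud [556.7 276.4 120. ] green [375.4 308.1 150. ]
[421.2 279.4  50. ]
[430.2 335.6  50. ]
[584.9 242.7  50. ]
[598.6 299.   50. ]
((506.5364990234375, 288.25482177734375), (60.69581985473633, 176.45361328125), 76.93818664550781)
```

```bash
python3 -c "
from h import *
rel([460.8,298.6,190],2.915)"
```

```text
t 14.55 tcp [438.5 314.  266.7] rot [-3.141 -0.007  2.983] F [-1.1  0.2 -0.1] op 1.001 q [ 0.62  0.19  1.77  0.    1.19 -0.8 ]
tool shift units [-0.626 -0.289  1.913] mm [-25.  -11.6  76.5]
turn deg [-0.07 -0.42  3.89]
```

move_arm(series="-1 -0.63 -0.29 0.4 0 -0.4 0;-1 0 0 0.8 0 0 3.9;-1 0 0 0.6 0 0 0;-1 0 0 0 0 0 0")

```text
clock: 15.05
eef_pos: [461.0, 299.3, 193.7]
tcp_rot: [3.141, 0.0, 2.908]
contact_force: [-0.8, -0.4, 0.5]
opening: 1.005
```

```bash
python3 -c "
from h import *
im,c=grab('wrist','w7.png')
rel([460.8,298.6,105],2.915)
g=cv2.cvtColor(im,cv2.COLOR_RGB2GRAY); print(proj(c,[460.8,298.6,165]))
hs=cv2.cvtColor(im,cv2.COLOR_RGB2HSV)
u,v=proj(c,[460.8,298.6,165]).round().astype(int)
b=cv2.GaussianBlur(g,(5,5),1)
h=cv2.HoughCircles(b[v-50:v+50,u-50:u+50],cv2.HOUGH_GRADIENT,1,30,param1=60,param2=12,minRadius=9,maxRadius=22)
print(None if h is None else h+[u-50,v-50,0])
cv2.imwrite('pics/c7.png',cv2.resize(im[v-70:v+70,u-90:u+90],None,fx=4,fy=4)[:,:,::-1])
print(u-90,v-70)
"
```

```text
t 15.1 tcp [461.6 299.8 194.8] rot [3.140e+00 2.000e-03 2.909e+00] F [-0.7  0.   0.3] op 1.001 q [ 0.57  0.28  1.83 -0.    1.03 -0.76]
tool shift units [ 0.016 -0.036  2.245] mm [ 0.6 -1.4 89.8]
turn deg [ 0.09  0.09 -0.36]
[252.56077357 230.346102  ]
[[[252.5        230.5         11.60000038]]]
163 160
```

View pics/c7.png

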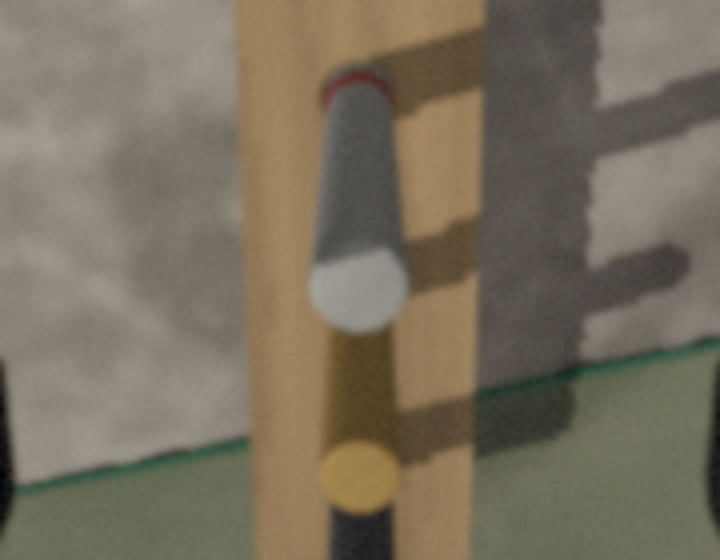

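The pin's top disc is at (252.5,231.5), within about 1 mm of the prediction, and the red ring shows at the block top. Descending around it.

move_arm(series="-1 0 -0.03 0.5 0 0 0;-1 0 0 0.8 0 0 0;-1 0 0 0.6 0 0 0;-1 0 0 0.25 0 0 0;-1 0 0 0 0 0 0")

```text
clock: 15.72
eef_pos: [465.2, 302.4, 113.9]
tcp_rot: [3.132, 0.009, 2.907]
contact_force: [-0.4, 0.4, 1.0]
opening: 0.998
```

```bash
python3 -c "
from h import *
rel([461.5,298.5,105],2.915)"
```

```text
t 15.72 tcp [465.2 302.4 113.9] rot [3.132 0.009 2.907] F [-0.4  0.4  1. ] op 0.998 q [ 0.57  0.38  1.89  0.    0.85 -0.76]
tool shift units [ 0.07  -0.117  0.221] mm [ 2.8 -4.7  8.9]
turn deg [ 0.54  0.51 -0.43]
```

move_arm(series="-1 0.07 -0.12 0.2 0.5 0.5 0;-1 0 0 0 0 0 0;-1 0 0 0 0 0 0")

```text
clock: 16.1
eef_pos: [462.4, 299.0, 107.8]
tcp_rot: [3.139, 0.002, 2.907]
contact_force: [-0.3, 0.3, -0.7]
opening: 1.001
```

```bash
python3 -c "
from h import *
rel([461.5,298.5,105],2.915)"
```

```text
t 16.1 tcp [462.4 299.  107.8] rot [3.139e+00 2.000e-03 2.907e+00] F [-0.3  0.3 -0.7] op 1.001 q [ 0.57  0.39  1.9   0.    0.85 -0.77]
tool shift units [ 0.02  -0.017  0.069] mm [ 0.8 -0.7  2.8]
turn deg [ 0.15  0.11 -0.44]
```

move_arm(series="0.3 0.02 -0.02 0.05 0.15 0.1 -0.4;0.3 0 0 0 0 0 0;0.5 0 0 0 0 0 0;0.5 0 0 0 0 0 0;0.5 0 0 0 0 0 0", grip_force=40)

```text
clock: 16.73
eef_pos: [461.7, 298.5, 106.2]
tcp_rot: [3.141, 0.001, 2.915]
contact_force: [-0.1, -0.0, -0.4]
opening: 0.252
```

```bash
python3 -c "
from h import *
rel([461.5,298.5,105],2.915)"
```

```text
t 16.73 tcp [461.7 298.5 106.2] rot [3.141e+00 1.000e-03 2.915e+00] F [-0.1 -0.  -0.4] op 0.252 q [ 0.57  0.39  1.9  -0.    0.85 -0.77]
tool shift units [ 0.006 -0.001  0.029] mm [ 0.2 -0.1  1.2]
turn deg [ 0.02  0.04 -0.02]
```

move_arm(series="1 0 0 0 0 0 0;1 0 0 0 0 0 0;1 0 0 0 0 0 0", grip_force=60)

```text
clock: 17.1
eef_pos: [461.8, 298.7, 106.3]
tcp_rot: [3.141, 0.001, 2.915]
contact_force: [0.2, -0.1, 0.3]
opening: 0.169
```

```bash
python3 -c "
from h import *
rel([461.5,298.5,105],2.915);print(r.sense()['wrist_torque'])"
```

```text
t 17.1 tcp [461.8 298.7 106.3] rot [3.141e+00 1.000e-03 2.915e+00] F [ 0.2 -0.1  0.3] op 0.169 q [ 0.57  0.39  1.9  -0.    0.85 -0.77]
tool shift units [ 0.006 -0.006  0.033] mm [ 0.3 -0.2  1.3]
turn deg [ 0.04  0.04 -0.02]
[-0.02499605  0.07065263 -0.00603652]
```

move_arm(series="1 0 0 -0.2 0 0 0;1 0 0 -0.4 0 0 0;1 0 0 -0.4 0 0 0;1 0 0 -0.3 0 0 0;1 0 0 0 0 0 0")

```text
clock: 17.73
eef_pos: [461.9, 298.6, 162.6]
tcp_rot: [3.14, 0.001, 2.915]
contact_force: [0.6, -0.5, -3.1]
opening: 0.172
```

```bash
python3 -c "
from h import *
rel([461.5,298.5,255],2.915);print(r.sense()['wrist_torque'])"
```

```text
t 17.73 tcp [461.9 298.6 162.6] rot [3.140e+00 1.000e-03 2.915e+00] F [ 0.6 -0.5 -3.1] op 0.172 q [ 0.57  0.31  1.86 -0.    0.97 -0.77]
tool shift units [ 5.00e-03 -2.00e-03 -2.31e+00] mm [  0.2  -0.1 -92.4]
turn deg [ 0.06  0.08 -0.02]
[0.03938526 0.02137971 0.02957898]
```

move_arm(series="1 0 0 -0.8 0 0 0;1 0 0 -1 0 0 0;1 -0.2 -0.4 -0.5 0 0 0;1 -0.5 -0.85 0 0 0 0;1 -0.5 -0.85 0 0 0 0;1 -0.5 -0.85 0 0 0 0;1 -0.5 -0.85 0 0 0 0;1 -0.5 -0.85 0 0 0 0;1 -0.5 -0.85 0 0 0 0;1 -0.5 -0.85 0 0 0 0;1 -0.5 -0.85 0 0 0 0;1 -0.3 -0.5 0 0 0 0;1 0 0 0 0 0 0")

```text
clock: 19.35
eef_pos: [567.5, -53.6, 253.5]
tcp_rot: [-3.139, -0.005, 2.916]
contact_force: [0.2, 1.1, -2.2]
opening: 0.168
```

```bash
python3 -c "
from h import *
rel([567.7,-39.6,240],2.915);print(r.sense()['wrist_torque'])"
```

```text
t 19.35 tcp [567.5 -53.6 253.5] rot [-3.139 -0.005  2.916] F [ 0.2  1.1 -2.2] op 0.168 q [-0.1   0.25  1.73 -0.    1.17 -1.44]
tool shift units [0.071 0.344 0.336] mm [ 2.8 13.8 13.5]
turn deg [-0.14 -0.29  0.08]
[0.00938597 0.02419467 0.00887452]
```

move_arm(series="1 0.07 0.34 0.3 -0.15 -0.3 0;1 0 0 0.3 0 0 0;1 0 0 0 0 0 0")

```text
clock: 19.73
eef_pos: [566.1, -36.5, 226.6]
tcp_rot: [3.141, -0.002, 2.918]
contact_force: [-0.5, -0.3, -3.2]
opening: 0.171
```

```bash
python3 -c "
from h import *
im,c=grab('wrist','w8.png')
rel([567.7,-39.6,225],2.915)
s=r.sense(); z=s['eef_pos'][2]
R=Ro.from_euler('xyz',s['tcp_rot']).as_matrix()
for n,d in [('tcp',0),('ring',46.3),('bottom',91.3)]: print(n,proj(c,s['eef_pos']+R@[0,0,d]).round(1))
print('bore',proj(c,[567.7,-39.6,80]).round(1))
"
```

```text
t 19.77 tcp [566.5 -36.6 227.2] rot [ 3.141e+00 -1.000e-03  2.918e+00] F [-0.1 -0.1 -2.7] op 0.17 q [-0.07  0.27  1.76  0.    1.11 -1.42]
tool shift units [-0.047 -0.067  0.054] mm [-1.9 -2.7  2.1]
turn deg [ 0.06 -0.08  0.15]
tcp [254.  253.4]
ring [253.8 220.7]
bottom [253.6 200.2]
bore [250.6 185. ]
```

View pics/w8.png

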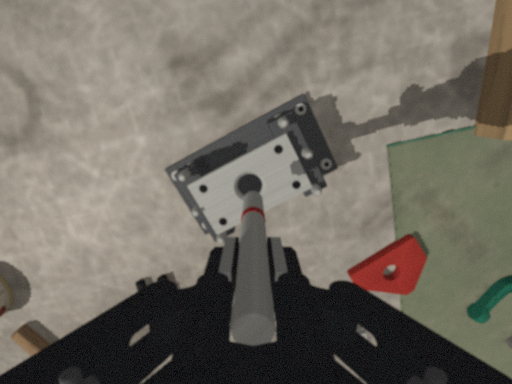

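The pin hangs vertical as far as I can tell by eye: its lower end is at about (252,193) and the ring at (252,211). The plate bore is at (249,185). Next I'll check tilt numerically in all three cameras.

```bash
cat >> h.py <<'E'
def pinfit(zr,n=3,roiw=(235,150,275,235)):
    """red ring in wrist+scene+side; compare with projection of a vertical pin under the TCP, ring at TCP-46.3"""
    s=r.sense(); R=Ro.from_euler('xyz',s['tcp_rot']).as_matrix(); C=s['eef_pos']+R@[0,0,46.3]; out={}
    for n in ('wrist','scene','side'):
        im,c=grab(n); g=im.astype(int)
        d=np.array(c['position'])-C; d[2]=0; F=C+8*d/np.linalg.norm(d)
        p,q=proj(c,C),proj(c,F)
        m=((g[...,0]-g[...,1]>25)&(g[...,0]-g[...,2]>20)&(g[...,0]>1.5*g[...,1])).astype(np.uint8); k=np.zeros_like(m); a,b=q.round().astype(int); w=13
        k[b-w:b+w,a-w:a+w]=m[b-w:b+w,a-w:a+w]; ys,xs=np.nonzero(k)
        print(n,'pred axis',p.round(1),'front',q.round(1),'seen',(xs.mean().round(1),ys.mean().round(1)) if len(xs) else None,len(xs), (xs.min(),xs.max(),ys.min(),ys.max()) if len(xs) else '')
        out[n]=im
    return out
E
python3 -c "
from h import *
o=pinfit(0)
for n in('scene','side'):
    c=vision.camera_params(n); t=proj(c,r.sense()['eef_pos']).astype(int); b=proj(c,r.sense()['eef_pos']-[0,0,91.3]).astype(int); print(n,t,b)
    k=o[n][t[1]-10:b[1]+25,t[0]-45:t[0]+45]; cv2.imwrite('pics/q_%s.png'%n,cv2.resize(k,(390,500),interpolation=cv2.INTER_CUBIC)[:,:,::-1])
cv2.imwrite('pics/c9.png',np.hstack([cv2.imread('pics/q_scene.png'),cv2.imread('pics/q_side.png')]))
"
```

```text
wrist pred axis [253.7 219.9] front [253.6 208.7] seen (np.float64(252.6), np.float64(210.3)) 87 (np.int64(242), np.int64(263), np.int64(207), np.int64(216))
scene pred axis [240.  173.4] front [240.  175.3] seen (np.float64(233.2), np.float64(167.3)) 131 (np.int64(227), np.int64(243), np.int64(162), np.int64(176))
side pred axis [267.3 174.2] front [267.3 175.6] seen (np.float64(267.8), np.float64(175.4)) 5 (np.int64(267), np.int64(269), np.int64(175), np.int64(176))
scene [240 161] [240 183]
side [266 160] [267 186]
```

move_arm(series="1 -0.05 -0.07 0.3 0 0 0;1 0 0 0.4 0 0 0;1 0 0 0.2 0 0 0;1 0 0 0 0 0 0")

```text
clock: 20.42
eef_pos: [568.8, -41.1, 189.8]
tcp_rot: [3.14, 0.001, 2.916]
contact_force: [-0.8, -0.1, -2.1]
opening: 0.173
```

```bash
python3 -c "
from h import *
rel([567.7,-39.6,186],2.915)"
```

```text
t 20.43 tcp [568.8 -41.1 189.8] rot [3.140e+00 1.000e-03 2.916e+00] F [-0.8 -0.1 -2.1] op 0.173 q [-0.08  0.31  1.79  0.    1.04 -1.42]
tool shift units [0.036 0.029 0.094] mm [1.4 1.2 3.8]
turn deg [0.06 0.05 0.07]
```

move_arm(series="1 0.035 0.03 0 0.06 0.05 0;1 0 0 0 0 0 0;1 0 0 0 0 0 0")

```text
clock: 20.8
eef_pos: [568.1, -39.5, 190.3]
tcp_rot: [3.141, 0.001, 2.916]
contact_force: [-0.7, -0.0, -2.6]
opening: 0.166
```

```bash
python3 -c "
from h import *
rel([567.7,-39.6,186],2.915)
o=pinfit(0); c=vision.camera_params('wrist'); im=o['wrist']; s=r.sense()['eef_pos']
print('bottom axis/front',proj(c,s-[0,0,91.3]).round(1),proj(c,s-[7.8,-1.8,91.3]).round(1),'bore',proj(c,[567.7,-39.6,80]).round(1))
u,v=proj(c,[567.7,-39.6,80]).round().astype(int)
cv2.imwrite('pics/c10.png',cv2.resize(im[v-60:v+60,u-80:u+80],None,fx=5,fy=5,interpolation=cv2.INTER_CUBIC)[:,:,::-1]); print(u-80,v-60)
rel([567.7,-39.6,186],2.915)
"
```

```text
t 20.8 tcp [568.1 -39.5 190.3] rot [3.141e+00 1.000e-03 2.916e+00] F [-0.7 -0.  -2.6] op 0.166 q [-0.07  0.31  1.79  0.    1.04 -1.42]
tool shift units [ 0.009 -0.005  0.108] mm [ 0.4 -0.2  4.3]
turn deg [0.01 0.05 0.07]
wrist pred axis [253.7 219.8] front [253.6 208.7] seen (np.float64(252.3), np.float64(210.3)) 84 (np.int64(242), np.int64(263), np.int64(207), np.int64(216))
scene pred axis [241.3 181.8] front [241.4 183.7] seen (np.float64(236.7), np.float64(176.8)) 17 (np.int64(228), np.int64(244), np.int64(171), np.int64(184))
side pred axis [266.4 184.6] front [266.4 185.9] seen (np.float64(267.0), np.float64(186.2)) 4 (np.int64(266), np.int64(268), np.int64(186), np.int64(187))
bottom axis/front [253.5 199.4] [253.5 190. ] bore [253.3 192.5]
173 133
t 20.95 tcp [568.  -39.5 190.2] rot [3.141e+00 1.000e-03 2.916e+00] F [-0.3 -0.5 -2.7] op 0.172 q [-0.07  0.31  1.79  0.    1.04 -1.42]
tool shift units [ 0.008 -0.004  0.106] mm [ 0.3 -0.2  4.2]
turn deg [0.01 0.04 0.07]
```

```bash
cat >> h.py <<'E'
def look(z=80):
    s=r.sense()['eef_pos']; im,c=grab('wrist'); g=cv2.cvtColor(im,cv2.COLOR_RGB2GRAY).astype(int)
    R=Ro.from_euler('z',15.1,degrees=True).as_matrix()
    return im,g,c,s
E
python3 -c "
from h import *
im,g,c,s=look()
B=proj(c,[567.7,-39.6,80]).round().astype(int); print(B)
np.set_printoptions(linewidth=220)
print('cols u=%d..'%(B[0]-26)); 
for v in range(168,216,2): print(v,g[v,B[0]-26:B[0]+27:2])
m=(g<75).astype(np.uint8)
n,l,st,ce=cv2.connectedComponentsWithStats(m)
for i in range(1,n):
    if 8<st[i,4]<150 and abs(ce[i]-B).max()<75: print(ce[i].round(1),st[i,4],onz(c,*ce[i],80)[:2].round(1))
"
```

```text
[253 193]
cols u=227..
168 [119 147 162 167 165 165 163 160 161 163 161 161 163 161 159 160 158 159 158 160 157 159 159 157 160 160 159]
170 [160 166 167 164 162 161 163 161 164 164 163 164 161 161 161 160 161 158 159 161 159 159 160 160 160 162 162]
172 [166 166 163 159 162 163 162 163 162 164 162 162 161 160 160 162 159 158 160 159 159 157 160 161 161 162 160]
174 [164 162 159 162 163 165 163 162 161 162 162 162 158 156 160 159 161 160 160 156 160 161 160 161 160 157 154]
176 [161 163 163 163 164 163 161 162 164 159 156 152 154 154 158 159 160 159 163 159 162 161 158 155 142 135 122]
178 [163 163 162 163 162 161 162 158 151 143 137 136 132 134 147 153 156 160 158 156 150 136 121 113 101 100 100]
180 [162 163 162 162 159 163 158 141 127 111  90  72  70  65  85 111 142 163 150 114 107 103  99  97  98  99 101]
182 [162 163 161 164 162 153 129 114  85  56  44  43  44  46  45  43  80 135 131  97  95 101  97  94  97  95 100]
184 [162 164 158 163 157 132 115  79  49  42  50  40  46  43  45  46  46  66 108  99  94  97 104  95 101  96 100]
186 [160 161 156 161 148 118  87  54  45  45  50  5
[... 1144 characters left out ...]
4  69  72  80  85  86 123 153 154 157 160 160 161 163 162]
208 [158 162 161 162 164 160 161 146 127 100  69  54  38  49  44  55  68  80 118 157 159 157 162 163 163 161 162]
210 [164 163 164 162 163 165 162 152 116  66  53  54  60  64  59  38  43  59 114 157 161 160 160 160 163 161 160]
212 [163 164 164 164 162 160 161 152  88  66  83  88  83  85  86  79  65  40 104 158 162 162 165 161 160 158 158]
214 [163 163 159 161 160 160 163 139  84  93  99  88  87  85  86  85  82  65  74 152 163 162 160 160 158 159 156]
[262.4 146.1] 29 [529.8 -23. ]
[284.5 151.5] 55 [538.4  -5.9]
[304.6 191.6] 50 [577.    4.6]
[199.  196.1] 44 [560.2 -87.1]
[254.3 209.8] 88 [583.6 -42.3]
[221.5 232.9] 42 [598.9 -76.6]
```

```bash
cat >> h.py <<'E'
def edges(k=4):
    """mean centre-column profile of the pin; subpixel ring/bottom front edges versus a vertical pin below the TCP"""
    s=r.sense(); R=Ro.from_euler('xyz',s['tcp_rot']).as_matrix(); T=s['eef_pos']; A=[]
    for _ in range(k): im,c=grab('wrist'); A.append(im)
    a=np.mean(A,0); f=R@[8,0,0]; pr=[proj(c,T-[0,0,91.3-h]+f) for h in (0,41,49)]
    u=int(round(pr[1][0]))-1; col=a[:,u-2:u+3].mean(1); red=col[:,0]-col[:,1]; gr=col.mean(1)
    v0,v1=int(pr[0][1])-8,int(pr[2][1])+8
    print('pred v bottom,41,49:',[p[1].round(2) for p in pr],'axis u',[p[0].round(1) for p in pr]); print('v0',v0,'grey',gr[v0:v1].round().astype(int),'red',red[v0:v1].round().astype(int))
    w=np.clip(red[v0:v1]-12,0,None); vs=np.arange(v0,v1); print('ring centroid v',(w*vs).sum()/w.sum(),'pred',(pr[1][1]+pr[2][1])/2)
    return a,c,s
E
python3 -c "
from h import *
a,c,s=edges(); print(s['eef_pos'],s['tcp_rot'])
T=s['eef_pos']; print('top pred',proj(c,T+[0,0,58.7]))
g=a.mean(2); b=cv2.GaussianBlur(g,(5,5),1).astype(np.uint8)
print(cv2.HoughCircles(b[290:365,210:300],cv2.HOUGH_GRADIENT,1,40,param1=50,param2=10,minRadius=15,maxRadius=32))
np.set_printoptions(linewidth=200)
print(g[300:360:4,220:290:4].astype(int))
"
```

```text
pred v bottom,41,49: [np.float64(190.26), np.float64(206.93), np.float64(210.95)] axis u [np.float64(253.6), np.float64(253.7), np.float64(253.8)]
v0 182 grey [44 46 44 45 45 45 46 48 59 76 84 88 87 88 87 87 88 87 88 87 87 87 87 84
 73 58 44 48 66 81 86 86 87 86 86 87] red [-1 -1 -1  0  0  0  0  0  0  1  1  1  1  1  1  1  1  1  1  1  2  1  1  5
 18 41 59 66 57 35 11  2  1  1  1  1]
ring centroid v 208.8479921162848 pred 208.9380351888829
[568.02409565 -39.51088706 190.17363886] [3.14146864e+00 6.44934478e-04 2.91618915e+00]
top pred [254.73853214 333.04353808]
[[[42.5 34.5 23.9]]]
[[ 20  23  21  61  81  82  83  83  84  87  84  84  79  67  26  18  19  20]
 [ 25  23  20  74  83  82  82  81  85  85  83  85  80  70  20  21  22  15]
 [ 21  19  22  65  82  83  80  83  84  87  84  84  79  72  21  19  23  24]
 [ 20  21  22  69  85  84  81  84  87  88  84  82  81  76  25  20  24  22]
 [ 25  21  23  78  82  85  93  96  99 100  95  91  83  80  31  21  23  23]
 [ 21  20  23  78  90  93  95  98  98  96  96  96  91  79  46  20  22  23]
 [ 22  21  30  85  94  94  97  97  96  96  95  94  92  90  51  21  21  19]
 [ 20  25  27  89  97  97  99  96  96  96  93  92  93  95  54  21  25  21]
 [ 27  14  35  99  99  98  96  96  95  93  91  92  93  93  62  22  15  20]
 [ 26  20  35 112  96  94  96  94  93  93  93  93  94 100  75  19  22  23]
 [ 23  18  38 122  98  96  94  91  91  92  92  94  90 120  83  17  24  26]
 [ 21  27  23  23  23  36  54  77  84  79  62  43  25  16  23  20  22  18]
 [ 23  22  19  16  24  25  17  23  16  25  18  25  21  22  18  22  21  22]
 [ 17  24  24  24  23  25  17  22  20  22  23  21  16  22  19  21  23  22]
 [ 25  18  21  19  22  22  19  20  19  27  22  25  19  25  21  23  23  22]]
```

move_arm(series="1 0 -0.02 0.1 0 0 0;1 0 0 0.2 0 0 0;1 0 0 0.15 0 0 0;1 0 0 0 0 0 0")

```text
clock: 21.7
eef_pos: [567.4, -40.4, 170.2]
tcp_rot: [-3.142, -0.001, 2.916]
contact_force: [0.0, 0.4, -2.9]
opening: 0.168
```

```bash
python3 -c "
from h import *
rel([567.5,-40.4,126.3],2.915)"
```

```text
t 21.7 tcp [567.4 -40.4 170.2] rot [-3.142e+00 -1.000e-03  2.916e+00] F [ 0.   0.4 -2.9] op 0.168 q [-0.07  0.33  1.81  0.    1.   -1.42]
tool shift units [-4.000e-03  1.000e-03  1.098e+00] mm [-0.2  0.  43.9]
turn deg [-0.   -0.03  0.06]
```

move_arm(series="1 0 0 0.15 0 0 0;1 0 0 0.2 0 0 0;1 0 0 0 0 0 0")

```text
clock: 22.08
eef_pos: [567.3, -40.4, 155.1]
tcp_rot: [-3.142, -0.001, 2.916]
contact_force: [0.2, -0.6, -2.2]
opening: 0.17
```

```bash
cat >> h.py <<'E'
def gap():
    a,c,s=edges(3); g=a.mean(2); T=s['eef_pos']; rel([567.5,-40.4,126.3],2.915)
    m=(g<75).astype(np.uint8); n,l,st,ce=cv2.connectedComponentsWithStats(m); B=proj(c,[567.5,-40.4,80]); H=[]
    for P in [(x,y) for x in(-20,20) for y in(-43,43)]:
        q=proj(c,Ro.from_euler('z',15.1,degrees=True).as_matrix()@[*P,80]+[567.7,-39.6,0])
        j=[i for i in range(1,n) if 8<st[i,4]<150 and np.linalg.norm(ce[i]-q)<10]
        if j: i=min(j,key=lambda i:np.linalg.norm(ce[i]-q)); H.append((P,ce[i].round(1).tolist(),q.round(1).tolist()))
    print(H); b,v=B.round().astype(int); np.set_printoptions(linewidth=220)
    print('pin axis at z80 if vertical',proj(c,[T[0],T[1],80]).round(1),'rows from u',b-28)
    for k in range(v-22,v+20,2): print(k,g[k,b-28:b+29:2].astype(int))
E
python3 -c "
from h import *
gap()"
```

```text
pred v bottom,41,49: [np.float64(189.33), np.float64(205.76), np.float64(209.73)] axis u [np.float64(253.4), np.float64(253.6), np.float64(253.6)]
v0 181 grey [161 161 160 160 159 158 156 150 141 123 102  91  89  89  89  89  89  89
  89  88  88  89  88  88  84  75  60  45  49  65  81  87  88  88  89  87] red [ 2  3  2  2  2  2  2  2  2  2  2  1  1  1  1  1  1  1  2  1  1  1  1  1
  6 18 40 61 65 57 34 11  1  1  1  1]
ring centroid v 208.82785808147173 pred 207.74676624936637
t 22.23 tcp [567.9 -40.4 156. ] rot [3.141e+00 1.000e-03 2.916e+00] F [ 0.7 -0.  -2.2] op 0.169 q [-0.07  0.35  1.82  0.    0.97 -1.42]
tool shift units [ 0.011 -0.002  0.742] mm [ 0.4 -0.1 29.7]
turn deg [0.01 0.04 0.06]
[((-20, -43), [192.7, 209.9], [193.3, 208.4]), ((-20, 43), [290.6, 159.3], [293.6, 156.4]), ((20, 43), [313.2, 204.9], [316.2, 202.2])]
pin axis at z80 if vertical [253.5 205.1] rows from u 225
183 [165 164 162 163 161 160 162 162 163 162 163 161 160 159 159 161 158 158 159 158 159 159 159 160 159 159 158 160 157]
185 [162 162 161 162 163 163 164 163 163 162 161 160 160 159 159 158 160 157 158 1
[... 1657 characters left out ...]
7  82  72  69  82  93  90  89  87  88  84  77  58  55  85 133 161 165 161 157 158 157 156]
215 [162 162 163 163 155 114  98  95  80  95 106 100  92  88  88  89  88  84  78  59 112 151 162 161 158 157 156 155 155]
217 [162 163 162 160 156 135 107 103  93 111 105  96  90  89  87  86  87  85  83  73 129 157 160 159 157 156 154 156 157]
219 [162 161 158 158 160 155 129 109 105 116 105  93  90  87  86  89  85  85  86  81 124 157 156 154 153 156 157 158 160]
221 [159 158 159 157 161 161 153 129 118 115 102  96  90  87  86  87  86  86  85  81 122 152 155 156 157 159 160 160 161]
223 [159 160 161 161 161 161 162 156 132 114 104  94  88  86  87  88  84  86  88  87 127 154 158 159 160 161 160 162 162]
```

move_arm(series="1 -0.02 0 0.15 0 0 0;1 0 0 0.2 0 0 0;1 0 0 0 0 0 0")

```text
clock: 22.6
eef_pos: [569.0, -40.6, 141.3]
tcp_rot: [3.141, 0.001, 2.916]
contact_force: [-0.3, -0.4, -2.4]
opening: 0.171
```

```bash
python3 -c "
from h import *
rel([567.9,-40.6,126.3],2.915)"
```

```text
t 22.6 tcp [569.  -40.6 141.3] rot [3.141e+00 1.000e-03 2.916e+00] F [-0.3 -0.4 -2.4] op 0.171 q [-0.07  0.37  1.83  0.    0.94 -1.42]
tool shift units [ 0.026 -0.006  0.375] mm [ 1.1 -0.2 15. ]
turn deg [0.01 0.07 0.07]
```

move_arm(series="1 0.02 0 0.12 0 0.06 0;1 0 0 0.12 0 0 0;1 0 0 0 0 0 0")

```text
clock: 22.98
eef_pos: [568.1, -40.4, 130.9]
tcp_rot: [3.141, -0.0, 2.916]
contact_force: [-0.9, -0.1, -2.2]
opening: 0.168
```

```bash
python3 -c "
from h import *
rel([568.3,-40.6,126.3],2.915)"
```

```text
t 22.98 tcp [568.1 -40.4 130.9] rot [ 3.141 -0.     2.916] F [-0.9 -0.1 -2.2] op 0.168 q [-0.07  0.38  1.84  0.    0.92 -1.42]
tool shift units [-0.006 -0.003  0.115] mm [-0.3 -0.1  4.6]
turn deg [ 0.01 -0.    0.06]
```

move_arm(series="1 0 0 0.1 0 0 0;1 0 0 0.01 0 0 0;1 0 0 0 0 0 0;1 0 0 0 0 0 0")

```text
clock: 23.48
eef_pos: [568.3, -40.4, 126.5]
tcp_rot: [3.141, 0.0, 2.916]
contact_force: [0.5, -0.6, -1.9]
opening: 0.175
```

```bash
python3 -c "
from h import *
gap()
rel([568.3,-40.6,126.3],2.915)"
```

```text
pred v bottom,41,49: [np.float64(190.03), np.float64(206.65), np.float64(210.66)] axis u [np.float64(253.5), np.float64(253.6), np.float64(253.7)]
v0 182 grey [165 166 167 166 167 167 166 165 166 165 164 165 164 164 163 161 157 151
 144 128 104  92  90  88  77  61  49  51  68  84  90  92  90  91  90  90] red [ 2  2  2  2  2  2  1  2  2  2  2  3  2  2  2  2  2  2  3  2  2  1  1  5
 18 42 61 68 60 36 12  2  1  1  1  1]
ring centroid v 208.84596117720724 pred 208.6536936735776
t 23.62 tcp [568.3 -40.4 126.5] rot [3.141 0.    2.916] F [-0.1 -0.4 -2.1] op 0.168 q [-0.07  0.39  1.84  0.    0.91 -1.42]
tool shift units [ 0.02  -0.004  0.004] mm [ 0.8 -0.1  0.2]
turn deg [0.02 0.03 0.06]
[((-20, -43), [184.2, 223.3], [184.9, 222.0]), ((-20, 43), [295.8, 166.0], [299.5, 163.3]), ((20, 43), [321.6, 216.9], [324.8, 215.0])]
pin axis at z80 if vertical [253.6 219.7] rows from u 225
197 [168 165 167 166 168 168 166 166 165 164 165 161 162 159 160 161 162 164 164 163 163 163 163 165 164 164 164 164 162]
199 [167 167 167 167 167 165 167 166 163 159 153 150 148 149 150 153 158 162 164 163 162 165 16
[... 1854 characters left out ...]
1]
231 [167 165 163 157 123 108 108 110 125 110  92  91  88  87  90  91  91  88  86  87 107 153 163 163 162 162 161 159 159]
233 [163 162 161 162 152 121 112 117 121 107  89  87  88  90  90  92  88  88  88  88 107 154 161 162 161 159 160 161 161]
235 [160 158 159 160 161 143 113 118 117  96  88  86  89  90  88  91  90  90  88  87 101 143 153 155 154 155 155 159 163]
237 [140 118 114 115 116 104  77 114 106  88  89  90  89  89  89  92  90  85  89  87  96  97  92 108 115 114 114 123 155]
t 23.62 tcp [568.3 -40.4 126.5] rot [3.141 0.    2.916] F [-0.1 -0.4 -2.1] op 0.168 q [-0.07  0.39  1.84  0.    0.91 -1.42]
tool shift units [-0.    -0.004  0.004] mm [-0.  -0.2  0.2]
turn deg [0.02 0.03 0.06]
```

Gap check: the pin's centre is at (252.5,219.9) and the bore's at (252.5,220.2) in the wrist image, so they agree within about 0.5 mm. The ring is at z≈80.2 against a plate top of 80. I'll run one last check on the bystanders and that the arm is still, then hand in.

```bash
python3 -c "
from h import *
b,_=grab('scene'); s0=cv2.imread('pics/scene0.png')[:,:,::-1].astype(int); d=np.abs(b.astype(int)-s0).max(2)
for n,(u,v,w,h) in dict(magnet=(208,150,36,24),pliers=(297,166,26,44),brass_stud=(140,152,26,22),green=(105,180,20,40)).items(): print(n,'changed px',(d[v:v+h,u:u+w]>45).sum(),'of',w*h)
rel([568.3,-40.6,126.3],2.915); print(np.abs(r.sense()['qvel']).max()); print(r.sign_off())"
```

```text
magnet changed px 397 of 864
pliers changed px 0 of 1144
brass_stud changed px 36 of 572
green changed px 405 of 800
t 23.68 tcp [568.3 -40.4 126.5] rot [3.141e+00 1.000e-03 2.916e+00] F [ 0.6  0.6 -2.9] op 0.169 q [-0.07  0.39  1.84  0.    0.91 -1.42]
tool shift units [ 0.    -0.004  0.005] mm [ 0.  -0.2  0.2]
turn deg [0.01 0.03 0.07]
0.0025807908692531242
the job is handed in; nothing more can be done
None
```

I handed the job in at 23.7 s: the plate lies in the fixture between the dowels, released, and the arm is still holding the pin in its bore.

**What I did:** I picked up the plate nearest the base, lowered it onto the risers with no side load, and let go. Then I drew the bright pin with the red ring straight up out of the block and lowered it through the bore in small steps.

**Last checks:**
- **Gap:** in the wrist image the pin axis is at (252.5, 219.9) and the bore centre at (252.5, 220.2), so the gap looks even to about 0.5 mm.
- **Ring height:** about z = 80.2 mm, against a plate top of 80 mm. This comes from the arm's reported height and the known pin dimensions, and the wrist image agrees.
- **Upright and still:** I measured a tilt of about 0.5° before inserting, and joint speeds were under 0.003 rad/s at hand-in.
- **Contact:** I saw no contact force beyond the pin's weight during the insertion.

**Checks that were unclear:**
- **Before/after comparison:** in the scene camera the pliers region did not change, but the magnet (397 of 864 pixels), the green pin (405 of 800) and slightly the brass and stud region (36 of 572) did. I think that was the arm or its shadow, because nothing was commanded near them and the later wrist pictures showed nothing out of place. I could not confirm it because my picture allowance was used up.
- **Camera offset:** the wrist camera and the arm's reported position differed by 1–2 mm, so I centred the pin by comparing pin and bore within the same image.

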